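# Slide a lino printing block along the rail into the corner of a registration board

## Robot

A 6-joint arm with a two-finger parallel gripper is mounted at the origin on the work surface. World frame = base frame: x ahead of the robot, y to its left, z up, the work surface at z = 0. Lengths are in m, angles in rad, forces in N, time in s.
With the tool pointing down it reaches from about 0.225 to 0.875 m from the base axis. Payload 3.4 kg.
Tool frame: the origin (TCP) lies midway between the tips of the shut fingers; the grasp point (between the pads) lies 19 mm behind it (pinch_z is the distance from the TCP to the grasp point, in m); z points along the fingers, y is the line along which they close (so a half turn about z gives the same grasp; the last joint's range is limited). The gripper opens to 85 mm and grips with 20 to 120 N. Pads are 22 mm wide; open, the fingers measure 114 mm over their backs; the gripper's body (76 mm by 85 mm) begins 54 mm behind the grasp point. The pads swing forward as they close: fully open they stand 13 mm farther back than shut.
Start: joints at [-1.463, 0.276, 1.505, -0, 1.361, -0.121], TCP at [0.13, -0.56, 0.231] pointing down, gripper open.
Joint ranges: [-2.89, 2.89], [-0.75, 2.08], [0.22, 2.7], [-1.18, 4.32], [0.11, 2.71], [-2.7, 2.7]. Speed limits (rad/s): [2.57, 2.57, 3.14, 3.14, 3.14, 3.14].

## Interface

Orientations are given as a unit quaternion [w, x, y, z].
In Python, from rig import get_state, get_image, sign_off, pinch_z gives the robot as it stands.
- The arm moves only by the tool send_rows, never from a script. Its argument "steps" is one flat list of numbers, 5 for each row, row after row: the gripper's target within -1 to 1 (fully open at 1, half-way at 0, shut at -1), then the shift along the tool's x, y, z in cm, then the turn about the tool's z in degrees. In form: [gripper, x, y, z, roll, gripper, x, y, z, roll, ...]. A call has 1 to 12 rows; each row shifts and turns the commanded pose from where the row before left it, along the tool's axes as they then stand; what a row does not reach is not made up. A row lasts 1/10 s, in which the tool goes at most 50 mm and 8.59 degrees, less where a joint would pass 70% of its speed; a pose out of reach is approached as far as the arm can. A call is refused whole if a number of a shift passes 5 or a number of a turn 8.59, either way. A call with a gripper value outside its range is refused whole. The fingers move at their own pace and stop on an object; "newtons" is the grip in N (left out, the last holds). Time passes only in rows, so rows that do not move let the fingers close. It gives the time, the measured TCP pose, the force, the opening and the grip force at its end, in the units of the state.
- get_state(): the state, without advancing time (a new reading comes with each control period).
- get_image(name): name is "scene" or "top" or "wrist"; returns a dict with "color" (384x512x3 uint8, red, green, blue), "mtx" (3x3 intrinsics, pixels), "k1" (the pictures are not rectified: a ray, as slopes to the right and down, at radius r is drawn at 1 + k1 r^2 times it, then the intrinsics apply), "T" (4x4, takes a point from camera to world coordinates); the wrist camera has in their place "mount" (4x4, takes a point from camera to tool coordinates, whose origin is the TCP and whose axes are the flange's). Camera axes: x right, y down, z forward; pixel columns grow to the right and rows downward; lengths in m; the calibration is good to about 2 mm. A picture is of the moment at which its call begins: read the wrist's pose just before it. There is no depth.
- sign_off(): hands the job in; it is judged then, once.
The state is a dict: "clock": time; "qpos": joint angles; "qd": joint speeds; "effort": joint torques, N m; "position": TCP position; "ee_rot": TCP orientation; "contact_force": force on the tool from outside, world axes, zero at the start; "moment": the same for the moment, N m; "width": finger opening in m; "gripper_force": force on a finger pad.
Only numpy, scipy, OpenCV 4.12 (cv2) and the standard library are available. Lean on these libraries where they do the work, as an engineer would, in place of code of your own. Each camera call takes 0.05 s, during which the arm holds its last target. There are 200 camera calls.

## Task

Without picking it up or tipping it, push the brown lino block with your fingertips squarely against the long aluminium rail of the registration board while it is still well short of the pocket, then slide it along the rail, keeping it against the rail, until it sits fully home in the red corner pocket at the rail's end. Leave the ink tin, the eraser and the other tools on the table where they are.

Things in the scene. Friction and masses are not known exactly. Their poses are not given: they have to be found in the camera images.
- block_centre (a point): Centre of the loose printing block: wood faced with brown lino, 50 mm along its x, 70 mm along its y, 22 mm high, about 80 g, sliding freely. It lies flat on the registration board, its long (y) side within about 0.4 rad of the rail's direction. z up.
- corner (a point): Inner corner of the pocket on the board's top face (9 mm above the table), where rail and end stop meet. x points across into the rail, y along the rail to the end stop, z up. Aluminium rail at x > 0, from y = -295 to +20 mm; red end stop at y > 0, from x = -75 to 0 mm; both 20 mm thick, 13 mm above the board. Block fully home: centre at x -25, y -35, z +11 mm, sides parallel to the axes.
- guide (a point): Middle of the short red guide's top face; it forms the pocket's robot side. Same axes as corner. It is 12 mm thick in x, 35 mm long in y, ends at the end stop, stands 13 mm above the board's face and leaves 54 mm between itself and the rail. A flared lip at its open end reaches 17 mm further back and 9 mm towards the robot. The pocket's floor is painted yellow.
- board: Plywood registration board, fixed, lying on the table, 9 mm thick; same axes as corner. It spans x -120 to +90, y -185 to +155 mm about its origin (on the table); corner lies at x +70, y +130 mm. The block starts on it with its centre 40 to 80 mm from where it would touch the rail, and 125 to 205 mm back from home.
- tin: Small black ink tin with a red lid, 42 mm diameter, 36 mm high, standing on the board beside the pocket, robot side; origin at the centre of its underside. Leave alone.
- eraser: White eraser, 22 x 46 x 14 mm, lying on the board's robot-side edge; origin at the centre of its underside. Leave alone.
- gouge_a: Gouge with a wooden handle (80 mm long, 29 mm thick) and steel blade to +x, 160 mm over all, on the table left of the board; origin under the handle's middle. Leave alone.
- gouge_b: A second, like gouge, on the table right of the board. Leave alone.
- tape: Roll of paper tape lying flat, 90 mm diameter, 24 mm high, on the table to the left; origin at the centre of its underside. Leave alone.
- offcut: White block 40 x 110 x 28 mm on the table to the right; origin at the centre of its underside. Leave alone.
- scissors: Scissors with red handles lying flat, about 165 mm long, 12 mm high, on the table to the right; origin near the pivot on the table. Leave alone.
- block: The same printing block; origin at the centre of its underside.

How it is judged:
On the way, in this order (a step that is already met when the one before it is completed fails the run):
1. the block is flat against the rail, still at least 60 mm short of home (x of block_centre in the frame of corner above -0.028 m and angle between the y axis of block_centre and the y axis of corner, either way round below 0.07 rad and z of block_centre in the frame of corner below 0.014 m and y of block_centre in the frame of corner below -0.095 m), for 0.2 s.
2. the block is fully home in the corner (x of block_centre in the frame of corner between -0.028 and -0.022 m and y of block_centre in the frame of corner between -0.038 and -0.032 m and angle between the y axis of block_centre and the y axis of corner, either way round below 0.07 rad and z of block_centre in the frame of corner below 0.014 m), for 0.2 s.
At the end, for the whole second after the job is handed in: The block lies flat on the board in the corner pocket, at most 3 mm from the rail and 3 mm from the end stop, square to the rail within 0.07 rad, at rest and let go (all of step 2 and linear speed of block below 0.01 m/s); the robot touches nothing.
It fails at once if the block is lifted more than about 8 mm off the board (z of block_centre in the frame of corner above 0.019 m).
It fails at once if the block is tipped more than 0.3 rad (angle between block_centre's own z axis and vertical above 0.3 rad).
It fails at once if the block's centre strays more than 10 mm off its line along the rail in the last 50 mm before home (y of block_centre in the frame of corner above -0.085 m and x of block_centre in the frame of corner below -0.035 m).
It fails at once if the tin, the eraser or a tool is moved more than 12 mm (distance of any of tin, eraser, gouge_a, gouge_b, tape, offcut, scissors from where it was at the start of the episode above 0.012 m).
It also fails if it takes over 48 s, if anything falls off the work surface, if the arm or the gripper's body presses on something with over 40 N, if the wrist force passes 120 N, or if a joint passes its speed limit or range.

## Working session

There is one attempt and no reset: what is moved stays moved. The work goes in short steps, Python scripts to look and compute and a tool call to move; the robot and the scene stay as the last step left them, time stands still between calls to the robot, and variables do not carry over. Pictures are saved under pics/ and viewed, at most 10 in all, crops included, and the job is handed in when it is done.

Besides the shell and the picture viewer there is one more tool, called after "Request:" by a JSON object that holds its "api" and its "payload". send_rows: Moves the arm, as the interface text tells. Its arguments: {"type":"object","properties":{"steps":{"type":"array"},"newtons":{"type":"number"}},"required":["steps"]}

```bash
mkdir -p pics
cat > h.py <<'E'
import numpy as np, cv2
from rig import get_state, get_image, sign_off, pinch_z
def snap(name,fn):
    im=get_image(name); cv2.imwrite('pics/'+fn,cv2.cvtColor(im['color'],cv2.COLOR_RGB2BGR)); np.save('pics/'+fn+'.npy',im,allow_pickle=True); return im
def load(fn): return np.load('pics/'+fn+'.npy',allow_pickle=True).item()
def cast(im,px,z,T=None):
    T=im['T'] if T is None else T
    K=np.array(im['mtx']); p=np.atleast_2d(np.array(px,float))
    u=cv2.undistortPoints(p[:,None],K,np.array([im['k1'],0,0,0.]))[:,0]
    d=np.c_[u,np.ones(len(u))]@T[:3,:3].T; o=T[:3,3]
    return o+d*((z-o[2])/d[:,2])[:,None]
E
python3 - <<'E'
from h import *
s=get_state(); print({k:np.round(v,3) for k,v in s.items()},pinch_z)
a=snap('top','top1.png'); b=snap('scene','scene1.png')
print(a['T'],a['mtx'],a['k1'])
E
```

```text
{'clock': np.float64(0.0), 'qpos': array([-1.463,  0.277,  1.506,  0.   ,  1.361, -0.121]), 'qd': array([-0.001,  0.   , -0.002, -0.001, -0.001, -0.   ]), 'effort': array([ 1.0000e-03, -4.1677e+01, -2.4581e+01,  0.0000e+00,  1.1000e-02,
       -0.0000e+00]), 'position': array([ 0.13 , -0.559,  0.23 ]), 'ee_rot': array([-0.001,  0.993,  0.114,  0.   ]), 'contact_force': array([ 1.212,  0.356, -1.251]), 'moment': array([-0.011, -0.038, -0.017]), 'gripper_force': np.float64(0.0), 'width': np.float64(0.085)} 0.0187
[[ 0.01075965 -0.98651021  0.16334576  0.35868812]
 [-0.99985582 -0.01276028 -0.01120347  0.0086986 ]
 [ 0.01313668 -0.16320166 -0.98650527  1.11623963]
 [ 0.          0.          0.          1.        ]] [[359.40458932   0.         255.11773381]
 [  0.         359.40458932 193.16874374]
 [  0.           0.           1.        ]] -0.10612015724766695
```

View pics/top1.png

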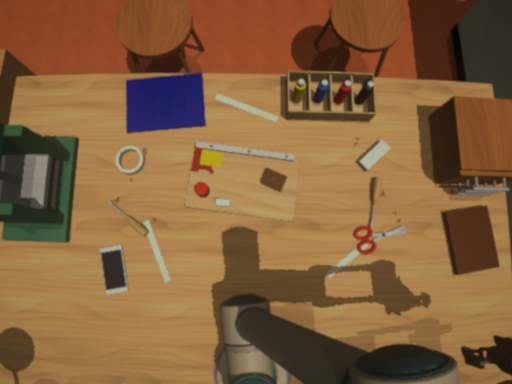

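View pics/scene1.png

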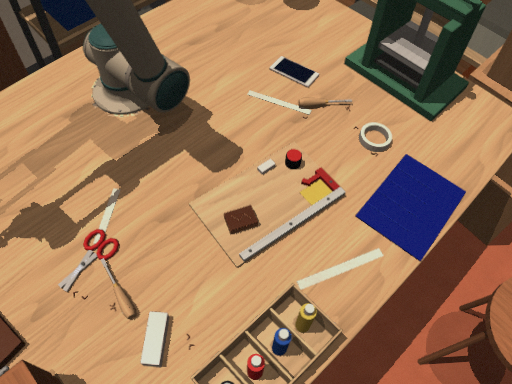

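The top view shows the board's rail running (194,146)–(294,157), the red and yellow pocket at (207,158), the block at (273,180), the tin at (202,189) and the eraser at (222,202). The scene view shows the same layout, with the rail on the far side from the robot.

Run:
```python
from h import *
a=load('top1.png')
b=cast(a,[[273,180]],.031)[0]; r=cast(a,[[194,145],[294,157]],.022); t=cast(a,[[202,189]],.045)[0]; e=cast(a,[[222,202]],.023)
y=cast(a,[[211,158]],.009)
print(b,r,t,e,y, np.degrees(np.arctan2(*(r[0]-r[1])[:2])))
w=get_image('wrist'); print(w['mount'],w['mtx'],w['k1'])
c=a['color'].astype(int); m=((c[...,0]<100)&(c[...,0]-c[...,2]>20)).astype('uint8')
m[:165]=0;m[200:]=0;m[:,:255]=0;m[:,295:]=0
cs=max(cv2.findContours(m,0,1)[0],key=cv2.contourArea); q=cv2.boxPoints(cv2.minAreaRect(cs)); Q=cast(a,q,.031); print(q,Q,Q.mean(0))
```

```text
[ 0.58024186 -0.05831172  0.031     ] [[ 0.69189516  0.19138253  0.022     ]
 [ 0.65695109 -0.12498714  0.022     ]] [0.54677867 0.15752854 0.045     ] [[0.5109117 0.0976638 0.023    ]] [[0.65347288 0.13752766 0.009     ]] 6.302958292479115
[[ 7.64238473e-04 -9.46785425e-01 -3.21864530e-01  8.32291735e-02]
 [ 9.99999651e-01  8.32541965e-04 -7.45667495e-05  1.05714699e-03]
 [ 3.38564440e-04 -3.21864361e-01  9.46785730e-01 -1.44051010e-01]
 [ 0.00000000e+00  0.00000000e+00  0.00000000e+00  1.00000000e+00]] [[314.49471829   0.         253.43972534]
 [  0.         314.49471829 186.83269862]
 [  0.           0.           1.        ]] 0.0029557017234220387
[[259.26807 181.89694]
 [265.37115 168.16498]
 [284.8557  176.82477]
 [278.75262 190.55673]] [[ 0.57370781 -0.01602119  0.031     ]
 [ 0.6173431  -0.03456221  0.031     ]
 [ 0.59076469 -0.09497911  0.031     ]
 [ 0.54744431 -0.0760665   0.031     ]] [ 0.58231498 -0.05540725  0.031     ]
```

Request:
{"api": "send_rows", "payload": {"steps": [-0.4,0,0,0,6.5,-0.4,0,0,0,6.5,-0.4,0,0,0,6.4,-0.4,2.36,-4.15,0,0,-0.4,2.36,-4.15,0,0,-0.4,2.36,-4.15,0,0,-0.4,2.36,-4.15,0,0,-0.4,2.36,-4.15,0,0,-0.4,2.36,-4.15,0,0,-0.4,2.36,-4.15,0,0,-0.4,2.36,-4.15,0,0,-0.4,2.36,-4.15,0,0]}}

```text
clock: 1.35
position: [0.3831, -0.2103, 0.2313]
ee_rot: [0.0, 0.998, -0.055, 0.0]
contact_force: [0.6, -1.5, 0.4]
width: 0.0255
gripper_force: 0.0
```

Request:
{"api": "send_rows", "payload": {"steps": [-0.4,2.36,-4.15,0,0,-0.4,2.36,-4.15,0,0,-0.4,2.36,-4.15,0,0,-0.4,2.36,-4.15,0,0,-0.4,2.36,-4.15,0,0,-0.4,2.36,-4.15,0,0,-0.4,0,0,0,0,-0.4,0,0,0,0,-0.4,0,0,0,0]}}

```text
clock: 2.25
position: [0.5496, 0.0192, 0.2309]
ee_rot: [0.0, 0.998, -0.055, -0.001]
contact_force: [0.6, -0.2, -0.2]
width: 0.0256
gripper_force: 0.0
```

Run:
```python
from h import *
s=get_state(); w=snap('wrist','w1.png'); np.save('pics/s1.npy',s,allow_pickle=True)
print(s['position'],s['ee_rot'],s['width'],s['clock'])
```

```text
[0.54959215 0.01919884 0.23092327] [ 3.73396819e-04  9.98481491e-01 -5.50823670e-02 -7.10985531e-04] 0.0255696617806429 2.25
```

View pics/w1.png

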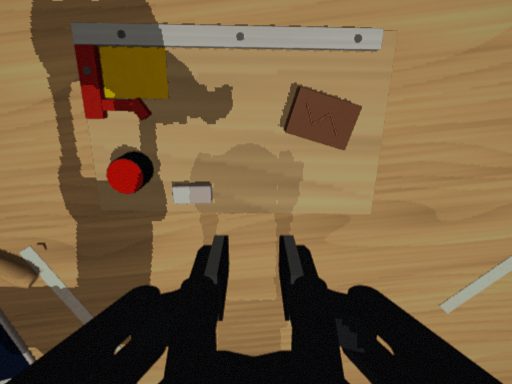

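The wrist view shows the rail's inner edge from (100,46) to (380,49) and the end stop's inner edge near u=100–103. The block's top corners are at (300,86), (361,104), (346,149) and (286,131), the tin is at (127,175) and the eraser at (192,193).

```bash
cat >> h.py <<'E'
from scipy.spatial.transform import Rotation as R
def wT(im,s):
    T=np.eye(4);q=s['ee_rot'];T[:3,:3]=R.from_quat(np.r_[q[1:],q[0]]).as_matrix();T[:3,3]=s['position'];return T@np.array(im['mount'])
def block(c,sl):
    c=c.astype(int); h=cv2.cvtColor(c.astype('uint8'),cv2.COLOR_RGB2HSV)
    m=((c[...,0]<125)&(c[...,0]-c[...,2]>25)&(c[...,0]>1.5*c[...,1])&(h[...,2]>45)).astype('uint8'); k=np.zeros_like(m); k[sl]=m[sl]
    k=cv2.morphologyEx(k,cv2.MORPH_OPEN,np.ones((3,3)))
    ct=max(cv2.findContours(k,0,1)[0],key=cv2.contourArea); return cv2.boxPoints(cv2.minAreaRect(ct))
E
python3 - <<'E'
from h import *
w=load('w1.png'); s=np.load('pics/s1.npy',allow_pickle=True).item(); T=wT(w,s); c=w['color']; g=c.astype(int)
# rail inner edge: steepest change in saturation (r-b) down each column
sat=g[...,0]-g[...,2]; pts=[]
for u in range(180,375,5):
    d=np.diff(cv2.GaussianBlur(sat[35:62,u].astype(float)[:,None],(1,3),0)[:,0]); pts.append((u,35+d.argmax()+.5))
P=cast(w,pts,.022,T)[:,:2]; vx,vy,x0,y0=cv2.fitLine(P.astype('f4'),cv2.DIST_HUBER,0,.01,.01).ravel()
e=np.array([vx,vy]); e*=np.sign(vy); n=np.array([e[1],-e[0]]); p0=np.array([x0,y0])
print('pts',pts[::8],'rail dir',e,'res',np.abs((P-p0)@n).max())
E_=cast(w,[[103,110],[101,85]],.022,T)[:,:2]; tt=((E_-p0)@e); cor=p0+e*tt.mean(); print('corner',cor,tt)
yl=(g[...,0]>90)&(g[...,2]<25)&(g[...,1]>70); v,u=np.nonzero(yl); print('yellow',u.min(),u.max(),v.min(),v.max())
Y=cast(w,[[u.min(),75],[u.max(),75]],.009,T)[:,:2]; print('yellow y',(Y-cor)@e)
q=block(c,np.s_[75:165,270:375]); print(q); Q=cast(w,q,.031,T)[:,:2]
rel=np.c_[(Q-cor)@n,(Q-cor)@e]; print(rel,rel.mean(0),[np.linalg.norm(Q[i]-Q[i-1]) for i in range(4)])
tcp=s['position'][:2]-cor; print('tcp',tcp@n,tcp@e)
yaw=R.from_quat(np.r_[s['ee_rot'][1:],s['ee_rot'][0]]).as_matrix()[:2,0]; print('tool x in corner',yaw@n,yaw@e)
for p,z in (((127,175),.045),((192,193),.023),((150,113),.022)):
    a=cast(w,[p],z,T)[0,:2]-cor; print(p,a@n,a@e)
E
```

```text
pts [(180, np.float64(46.5)), (220, np.float64(47.5)), (260, np.float64(48.5)), (300, np.float64(48.5)), (340, np.float64(49.5))] rail dir [0.1261515 0.992011 ] res 0.00046939754478669224
corner [0.68359691 0.16701221] [0.18563226 0.18416917]
yellow 100 168 46 98
yellow y [ 0.00487366 -0.06950412]
[[284.69998 130.9    ]
 [299.79996  85.6    ]
 [360.99997 106.     ]
 [345.9     151.29999]]
[[-0.08303095 -0.19808856]
 [-0.03584653 -0.21148595]
 [-0.05536233 -0.277796  ]
 [-0.10448071 -0.26726762]] [-0.06968013 -0.23865953] [np.float64(0.07242813476450338), np.float64(0.04904956644204215), np.float64(0.06912227542962737), np.float64(0.05023407233769452)]
tcp -0.11428731269525255 -0.16353739519073066
tool x in corner 0.9998667619349135 0.016266664171198267
(127, 175) -0.13183905063503418 -0.026583052516811825
(192, 193) -0.1596829055547362 -0.09222765422095676
(150, 113) -0.06738129972820932 -0.05029905424506489
```

Request:
{"api": "send_rows", "payload": {"steps": [-0.4,-1.5,3.85,0,0.9,-0.4,-1.5,3.85,0,0,-0.4,0,0,4,0,-0.4,0,0,4,0,-0.4,0,0,4,0,-0.4,0,0,4,0,-0.4,0,0,3,0,-0.4,0,0,1.5,0,-0.4,0,0,0.8,0,-0.4,0,0,0,0]}}

```text
clock: 3.3
position: [0.5107, -0.0539, 0.0178]
ee_rot: [-0.0, 0.998, -0.064, -0.001]
contact_force: [-0.5, -0.3, 0.4]
width: 0.0256
gripper_force: 0.0
```

Request:
{"api": "send_rows", "payload": {"steps": [-0.4,1,0,0,0,-0.4,1,0,0,0,-0.4,0.6,0,0,0,-0.4,0.6,0,0,0,-0.4,0.6,0,0,0,-0.4,0.6,0,0,0,-0.4,0.6,0,0,0,-0.4,0.6,0,0,0,-0.4,0.6,0,0,0,-0.4,0,0,0,0]}}

```text
clock: 4.3
position: [0.5746, -0.061, 0.0183]
ee_rot: [0.0, 0.998, -0.063, 0.001]
contact_force: [-0.4, 0.3, 0.4]
width: 0.0259
gripper_force: 0.0
```

Run:
```python
from h import *
cor=np.array([0.6836,0.167]);e=np.array([.12615,.99201]);n=np.array([e[1],-e[0]])
s=get_state(); d=s['position'][:2]-cor; print(d@n,d@e,s['position'][2],s['contact_force'],s['clock'])
w=snap('wrist','w2.png'); np.save('pics/s2.npy',s,allow_pickle=True)
```

```text
-0.07941276162002259 -0.2399505633166669 0.01831312809973109 [-0.36421279  0.31135962  0.4288938 ] 4.3
```

View pics/w2.png

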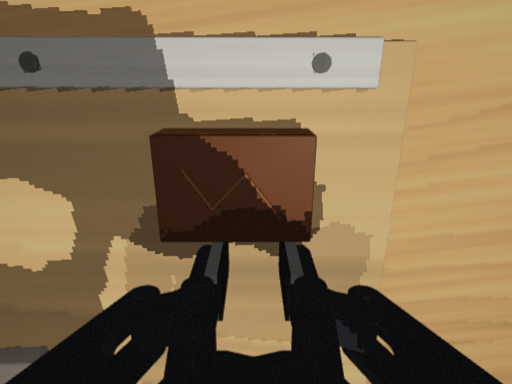

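The block is now square to the rail: far edge at v≈130, rail edge at v≈88, near edge at v≈241 on the fingertips. I'll push on until the force shows contact with the rail.

Request:
{"api": "send_rows", "payload": {"steps": [-0.4,0.6,0,0,0,-0.4,0.5,0,0,0,-0.4,0.4,0,0,0,-0.4,0.3,0,0,0,-0.4,0,0,0,0]}}

```text
clock: 4.85
position: [0.5917, -0.0632, 0.0183]
ee_rot: [0.0, 0.998, -0.063, 0.0]
contact_force: [-0.6, 0.0, 1.0]
width: 0.026
gripper_force: 0.0
```

Request:
{"api": "send_rows", "payload": {"steps": [-0.4,0.2,0,0,0,-0.4,0,0,0,0,-0.4,0,0,0,0,-0.4,0,0,0,0]}}

```text
clock: 5.25
position: [0.593, -0.0633, 0.0183]
ee_rot: [0.0, 0.998, -0.063, 0.0]
contact_force: [-0.4, 0.3, -0.5]
width: 0.0261
gripper_force: 0.1
```

Run:
```python
from h import *
cor=np.array([0.6836,0.167]);e=np.array([.12615,.99201]);n=np.array([e[1],-e[0]])
s=get_state(); d=s['position'][:2]-cor; print(d@n,d@e,s['position'][2],s['contact_force'],s['clock'])
w=snap('wrist','w3.png'); np.save('pics/s3.npy',s,allow_pickle=True)
```

```text
-0.060875756202392474 -0.2398732547712896 0.018292450401999186 [-0.40786673  0.31569235 -0.51898274] 5.25
```

View pics/w3.png

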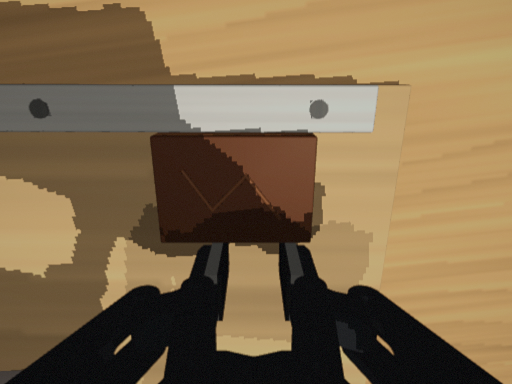

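The block's far edge (v≈133) has almost reached the rail edge (v≈131), but no contact force has shown yet. I'll continue in small steps.

Request:
{"api": "send_rows", "payload": {"steps": [-0.4,0.1,0,0,0,-0.4,0.1,0,0,0,-0.4,0,0,0,0]}}

```text
clock: 5.6
position: [0.593, -0.0633, 0.0182]
ee_rot: [-0.0, 0.998, -0.063, -0.002]
contact_force: [-4.8, 0.8, 3.8]
width: 0.026
gripper_force: 2.5
```

Request:
{"api": "send_rows", "payload": {"steps": [-0.4,0.1,0,0,0,-0.4,0.1,0,0,0,-0.4,0,0,0,0]}}

```text
clock: 5.9
position: [0.593, -0.0633, 0.0181]
ee_rot: [-0.0, 0.998, -0.063, -0.004]
contact_force: [-8.0, 1.3, 6.9]
width: 0.0254
gripper_force: 4.2
```

Run:
```python
from h import *
cor=np.array([0.6836,0.167]);e=np.array([.12615,.99201]);n=np.array([e[1],-e[0]])
w=load('w3.png'); s=np.load('pics/s3.npy',allow_pickle=True).item(); T=wT(w,s)
Q=cast(w,[[151,136],[316,136],[312,241],[161,241]],.031,T)[:,:2]-cor; print(np.c_[Q@n,Q@e])
s=get_state(); d=s['position'][:2]-cor; print(d@n,d@e,s['position'][2],s['contact_force'],s['qpos'])
```

```text
[[ 0.00039632 -0.19782374]
 [ 0.00051918 -0.2667966 ]
 [-0.04872582 -0.26816004]
 [-0.04884398 -0.19742928]]
-0.06079647449652015 -0.23985533818999943 0.018142556524166506 [-8.03931673  1.30615453  6.90720008] [-2.22405093e-01  4.98483590e-01  1.73685976e+00 -1.04965457e-03
  9.14246221e-01  1.47417177e+00]
```

Request:
{"api": "send_rows", "payload": {"steps": [-0.4,-0.4,0,0,0,-0.4,-1.5,0,0,0,-0.4,-1.5,0,0,0,-0.4,0,0,-3,0,-0.4,0,0,-3,0,-0.7,0,0,0,0,-0.7,0,0,0,0]}}

```text
clock: 6.6
position: [0.5644, -0.0598, 0.079]
ee_rot: [0.0, 0.998, -0.063, 0.002]
contact_force: [-0.6, -0.2, 0.1]
width: 0.0128
gripper_force: 0.0
```

Request:
{"api": "send_rows", "payload": {"steps": [-0.7,3.1,3,0,0,-0.7,3.1,3,0,-8.2,-0.7,0,0,0,-8.2,-0.7,0,0,0,-8.2,-0.7,0,0,0,-8.2,-0.7,0,0,0,-8.2,-0.7,0,0,0,-8.2,-0.7,0,0,0,-8.2,-0.7,0,0,0,-8.2,-0.7,0,0,0,-8.2,-0.7,0,0,0,-8.2,-0.7,0,0,0,-8.0]}}

```text
clock: 7.8
position: [0.6166, -0.1266, 0.0763]
ee_rot: [-0.001, 0.748, 0.664, -0.001]
contact_force: [-0.5, 0.2, -0.0]
width: 0.0131
gripper_force: 0.0
```

```bash
cat > st.py <<'E'
from h import *
cor=np.array([0.6836,0.167]);e=np.array([.12615,.99201]);n=np.array([e[1],-e[0]])
s=get_state(); d=s['position'][:2]-cor; f=s['contact_force'][:2]
x=R.from_quat(np.r_[s['ee_rot'][1:],s['ee_rot'][0]]).as_matrix()[:2,0]
print('n,e,z',np.round([d@n,d@e,s['position'][2]],4),'f n,e',np.round([f@n,f@e],1),'x off deg',np.degrees(np.arctan2(x@n,x@e)),s['width'],s['clock'])
E
python3 st.py
```

```text
n,e,z [-0.0294 -0.2997  0.0763] f n,e [-0.5  0.2] x off deg -0.3846513137067333 0.013081672821599059 7.8
```

Request:
{"api": "send_rows", "payload": {"steps": [-0.7,0,0.2,2,-0.4,-0.7,0,0,2,0,-0.7,0,0,1.2,0,-0.7,0,0,0.6,0,-0.7,0,0,0,0,-0.7,1,0,0,0,-0.7,0.6,0,0,0,-0.7,0.6,0,0,0,-0.7,0.6,0,0,0,-0.7,0.6,0,0,0,-0.7,0.6,0,0,0,-0.7,0,0,0,0]}}

```text
clock: 9.0
position: [0.624, -0.0863, 0.0204]
ee_rot: [-0.0, 0.748, 0.664, 0.0]
contact_force: [-0.7, -0.4, 0.3]
width: 0.0127
gripper_force: 0.0
```

```bash
python3 st.py; python3 -c "
from h import *
snap('wrist','w4.png')"
```

```text
n,e,z [-0.0271 -0.2588  0.0204] f n,e [-0.6 -0.5] x off deg -0.4964837064156508 0.012690317304566373 9.0
```

View pics/w4.png

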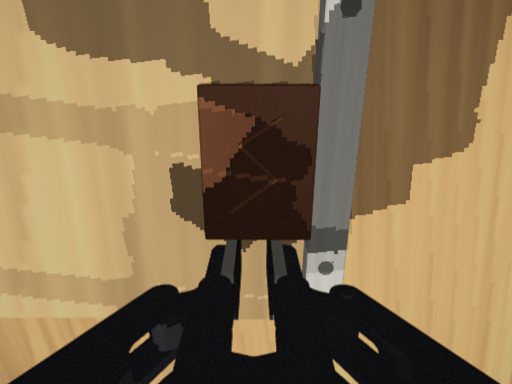

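The block lies flush along the rail (its right edge runs (320,85)–(312,238)), and the fingertips are on its rear face at v≈240. I'll slide it along with a slight bias toward the rail.

Request:
{"api": "send_rows", "payload": {"steps": [-0.7,0.4,0,0.2,0.7,-0.7,0.7,0,0,0,-0.7,0.7,0,0,0,-0.7,0.7,0,0,0,-0.7,0.7,0,0,0,-0.7,0.7,0,0,0,-0.7,0.7,0,0,0,-0.7,0.7,0,0,0,-0.7,0.7,0,0,0,-0.7,0.7,0,0,0,-0.7,0.7,0,0,0,-0.7,0,0,0,0]}}

```text
clock: 10.25
position: [0.6337, -0.0129, 0.0183]
ee_rot: [-0.0, 0.752, 0.66, 0.0]
contact_force: [0.0, 0.3, -0.2]
width: 0.0128
gripper_force: 0.0
```

```bash
python3 st.py; python3 -c "
from h import *
snap('wrist','w5.png')"
```

```text
n,e,z [-0.0268 -0.1847  0.0183] f n,e [-0.   0.3] x off deg 0.19472688567434576 0.012793206157481958 10.25
```

View pics/w5.png

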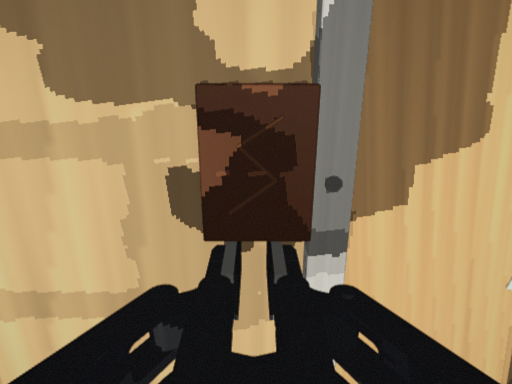

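The block is still flush and square: its right edge is at u≈320/311 against the rail, and its rear face at v≈241. I'll continue.

Request:
{"api": "send_rows", "payload": {"steps": [-0.7,0.4,0,0,0,-0.7,0.7,0,0,0,-0.7,0.7,0,0,0,-0.7,0.7,0,0,0,-0.7,0.7,0,0,0,-0.7,0.7,0,0,0,-0.7,0.7,0,0,0,-0.7,0.7,0,0,0,-0.7,0.7,0,0,0,-0.7,0.7,0,0,0,-0.7,0.7,0,0,0,-0.7,0,0,0,0]}}

```text
clock: 11.5
position: [0.6433, 0.0606, 0.0182]
ee_rot: [-0.0, 0.752, 0.66, 0.0]
contact_force: [0.3, -0.3, 0.2]
width: 0.0132
gripper_force: 0.0
```

Request:
{"api": "send_rows", "payload": {"steps": [-0.7,0.4,0,0,0,-0.7,0.4,0,0,0,-0.7,0.4,0,0,0,-0.7,0.3,0,0,0,-0.7,0.3,0,0,0,-0.7,0.2,0,0,0,-0.7,0,0,0,0]}}

```text
clock: 12.2
position: [0.646, 0.0796, 0.0183]
ee_rot: [0.0, 0.752, 0.659, 0.0]
contact_force: [0.4, 0.1, -0.3]
width: 0.0127
gripper_force: 0.0
```

```bash
python3 st.py; python3 -c "
from h import *
snap('wrist','w6.png')"
```

```text
n,e,z [-0.0263 -0.0915  0.0183] f n,e [0.4 0.1] x off deg 0.2325194505014992 0.012740665900442897 12.2
```

View pics/w6.png

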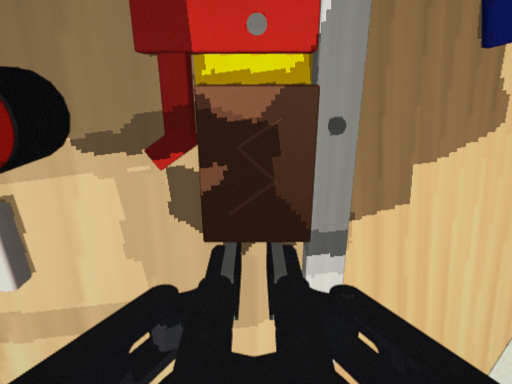

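The block is in the pocket mouth, square and clear of the guide, with about 14 mm of yellow floor left to the end stop (v 53–85).

Request:
{"api": "send_rows", "payload": {"steps": [-0.7,0.4,0,0,0,-0.7,0.3,0,0,0,-0.7,0.3,0,0,0,-0.7,0.2,0,0,0,-0.7,0.1,0,0,0,-0.7,0,0,0,0]}}

```text
clock: 12.85
position: [0.6476, 0.0922, 0.0183]
ee_rot: [0.0, 0.752, 0.659, 0.0]
contact_force: [0.3, -0.1, 0.1]
width: 0.0128
gripper_force: 0.2
```

Request:
{"api": "send_rows", "payload": {"steps": [-0.7,0.1,0,0,0,-0.7,0.1,0,0,0,-0.7,0.1,0,0,0,-0.7,0,0,0,0]}}

```text
clock: 13.25
position: [0.6477, 0.0924, 0.0183]
ee_rot: [0.002, 0.751, 0.66, -0.002]
contact_force: [-1.6, -8.4, 0.7]
width: 0.0128
gripper_force: 4.1
```

```bash
python3 st.py
```

```text
n,e,z [-0.0261 -0.0786  0.0183] f n,e [-0.5 -8.6] x off deg 0.166986916179941 0.01284126311361565 13.25
```

Contact force on the end stop is 8.6 N, with the TCP at the expected home position. I'll back off and take a look.

Request:
{"api": "send_rows", "payload": {"steps": [-0.7,0,0,0,0,-0.7,0,0,0,0,-0.7,-0.4,0,0,0,-0.7,-1,0,0,0,-0.7,-2,0,0,0,-0.7,0,0,-3,0,-0.7,0,0,-4,0,-0.7,0,0,-4,0,-0.7,0,0,0,0,-0.7,0,0,0,0]}}

```text
clock: 14.25
position: [0.6441, 0.0613, 0.1296]
ee_rot: [0.001, 0.752, 0.659, 0.001]
contact_force: [0.0, 1.6, -0.4]
width: 0.0126
gripper_force: 0.0
```

```bash
python3 st.py; python3 -c "
from h import *
snap('wrist','w7.png')"
```

```text
n,e,z [-0.0259 -0.1098  0.1296] f n,e [-0.2  1.6] x off deg 0.25936958416806927 0.012564741232532239 14.25
```

View pics/w7.png

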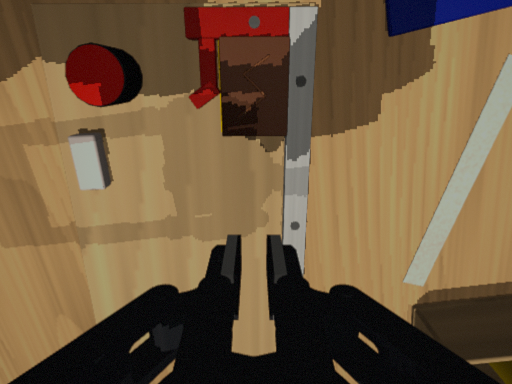

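The block sits flush to both the rail (u≈288) and the end stop (v≈38), with a thin yellow gap on the guide side. The tin and eraser haven't moved and the gripper is clear.

```bash
python3 -c "
from rig import sign_off; print(sign_off())"
```

```text
the job is handed in; nothing more can be done
None
```

The block was pushed square against the rail, slid along it and left fully home in the red corner pocket; the last picture shows it flush to rail and end stop with the gripper clear, and the job is handed in (no verdict was returned).

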